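# Put the spent glue-gun batteries on charge

## Robot

A 6-joint arm with a two-finger parallel gripper is mounted at the origin on the work surface. World frame = base frame: x ahead of the robot, y to its left, z up, the work surface at z = 0. Lengths are in m, angles in rad, forces in N, time in s.
With the tool pointing down it reaches from about 0.35 to 0.975 m from the base axis. Payload 4.9 kg.
Tool frame: the origin (TCP) lies at the centre of the arm's flange, where the gripper is bolted on; the fingertips stand 173 mm ahead of it and the grasp point (between the pads) lies 155 mm ahead of it; z points along the fingers, y is the line along which they close (so a half turn about z gives the same grasp; the last joint's range is limited). The gripper opens to 85 mm and grips with 20 to 120 N. Pads are 22 mm wide; open, the fingers measure 114 mm over their backs; the gripper's body (76 mm by 85 mm) begins 54 mm behind the grasp point. The pads swing forward as they close: fully open they stand 13 mm farther back than shut.
Start: joints at [-1.337, 0.053, 1.613, -0, 1.476, -0.119], TCP at [0.216, -0.586, 0.405] pointing down, gripper open.
Joint ranges: [-3.01, 3.01], [-1.01, 2.22], [0.06, 2.58], [-1.02, 4.17], [0.09, 2.62], [-3.14, 3.14]. Speed limits (rad/s): [2.57, 2.57, 3.14, 3.14, 3.14, 3.14].

## Interface

Orientations are given as a unit quaternion [x, y, z, w].
In Python, from station import ctrl gives the robot as it stands. The module is installed in compiled form; this text tells all that it offers.
- The arm moves only by the tool send_rows, never from a script. Its argument "increments" is a list of rows, each a list of 3 entries, a list of its own where there are three numbers: the turn, a rotation vector about the tool's x, y, z in rad, then the shift along the tool's x, y, z in units of 40 mm (1.0 is 40 mm), then the finger opening in mm, from 0 to 85.4. In form: [[[ax, ay, az], [x, y, z], gripper], ...]. A call has 1 to 5 rows; each row is the pose to reach, as a shift and turn from the pose commanded when the call began, along the tool's axes at that moment; what a row does not reach only later rows make up. A row lasts 1/10 s, in which the tool goes at most 50 mm and 8.59 degrees, less where a joint would pass 70% of its speed; a pose out of reach is approached as far as the arm can. A call with a gripper value outside its range is refused whole. The fingers move at their own pace and stop on an object; "grip_force" is the grip in N (left out, the last holds). Time passes only in rows, so rows that repeat a pose let the fingers close. It gives the time, the measured TCP pose, the force, the opening and the grip force at its end, in the units of the state.
- ctrl.state(): the state, without advancing time (a new reading comes with each control period).
- ctrl.read_camera(name): name is "scene" or "top" or "wrist"; returns the picture (480x640x3 uint8, red, green, blue); there is no depth.
- ctrl.get_calibration(name): a dict with "mtx" (3x3 intrinsics, pixels), "world_from_camera" (4x4, takes a point from camera to world coordinates). Camera axes: x right, y up, looking along -z (the intrinsics and any distortion apply to the point x, -y, -z); pixel columns grow to the right and rows downward; lengths in m; the calibration is good to about 2 mm. A picture is of the moment at which its call begins: read the wrist's pose just before it. get_calibration takes no time and is no camera call; for the wrist camera it gives the pose at the moment of the call.
- ctrl.sign_off(): hands the job in; it is judged then, once.
The state is a dict: "time_s": time; "joints": joint angles; "joint_velocities": joint speeds; "tau": joint torques, N m; "eef_pos": TCP position; "eef_rot": TCP orientation; "force": force on the tool from outside, world axes, zero at the start; "moment": the same for the moment, N m; "opening": opening from 0.0 (shut) to 1.0 (fully open); "gripper_force": force on a finger pad.
Only numpy, scipy, OpenCV 4.12 (cv2) and the standard library are available. Lean on these libraries where they do the work, as an engineer would, in place of code of your own. Each camera call takes 0.05 s, during which the arm holds its last target. There are 200 camera calls.

## Task

Put the two spent batteries on charge: lift the clear cover of the charging box until its struts take it and hold it fully open, then push each pack from the table down into a free bay, shoulder towards the latch, until it is fully home and the latch has snapped back over its shoulder. Leave the cover open so that the packs stay cool, let go of everything, and do not disturb the pack that is already charging or the other things on the table.

Things in the scene. Friction and masses are not known exactly. Their poses are not given: they have to be found in the camera images.
- charger: charging box fixed on the table: grey tray 250 (x) x 360 (y) mm, walls 80 mm high, under a clear hinged cover. Origin: centre of its underside, z up; -x is its front, turned to the robot within 10 degrees. Inside are three bays in a row along y, 95 mm apart, 15 mm in front of the centre, each with its latch at the front, and a power module behind
- bay0 (a point): middle of the -y (robot's right) bay, on the inner floor, 16 mm above the table; a pack that is home has its origin here and its axes as the charger's, shoulder to -x. Free at the start. The bay has 2 mm play all round a foot; its black guides with flared mouths rise 54 mm (sides) and 80 mm (back) above the inner floor
- bay1 (a point): middle of the centre bay, on the inner floor, 16 mm above the table; a pack that is home has its origin here and its axes as the charger's, shoulder to -x. Taken by pack_c. The top of a pack that is home is 111 mm above the table
- bay2 (a point): middle of the +y (robot's left) bay, on the inner floor, 16 mm above the table; a pack that is home has its origin here and its axes as the charger's, shoulder to -x. Free at the start. Same form as bay0
- latch0 (a joint): sprung latch at the front (-x) of the -y bay: steel strip with an orange thumb tab. Angle in rad: 0 = at rest, nose over the bay or a pack's shoulder; grows as it swings to the front, stop 0.50. A foot coming down pushes it 5 to 7 mm aside (0.12 to 0.2 rad); it springs back to 0 when the shoulder has passed
- latch1 (a joint): sprung latch at the front (-x) of the centre bay: steel strip with an orange thumb tab. Angle in rad: 0 = at rest, nose over the bay or a pack's shoulder; grows as it swings to the front, stop 0.50. Stays shut. Tabs of all latches reach 77 mm above the inner floor
- latch2 (a joint): sprung latch at the front (-x) of the +y bay: steel strip with an orange thumb tab. Angle in rad: 0 = at rest, nose over the bay or a pack's shoulder; grows as it swings to the front, stop 0.50. The foot meets its ramp 30-44 mm above the inner floor; pressing past takes about 6-10 N, more than the pack's weight
- cover (a joint): angle of the clear cover in rad: 0 = shut, grows as it opens, stop 1.80 (fully open, leaning back). Two gas struts: below about 0.55 rad the cover falls shut, beyond it the struts carry it to the stop within 3 s and hold it. Lifting by the handle takes 2 to 3 N at first, then less
- cover_handle (a point): middle of the cover's handle, a round aluminium bar 12 mm thick, 110 mm long, along the charger's y, 36 mm above the cover's top near its front edge (161 mm above the table when shut); 215 mm in front of the hinge line and 81 mm above it. Axes turn with the cover
- cover_hinge (a point): middle of the cover's hinge line, which runs along the charger's y at its far (+x) rim, 80 mm above the table; the cover opens up and over to +x. The shut cover's top is 125 mm above the table
- pack_a: spent battery pack, 0.25-0.4 kg, upright on the table: black foot 64 (x) x 40 (y) x 24 mm high; on it a grey case 52 x 40 mm with green band, 95 mm tall in all, flush with the foot at the back (+x) and sides, so the foot sticks out 12 mm at the front (-x) as a shoulder, marked orange. Origin: centre of the underside. Grip the case's sides (40 mm along y) 75 mm or more up, to clear the guides
- pack_b: spent battery pack, 0.25-0.4 kg, upright on the table: black foot 64 (x) x 40 (y) x 24 mm high; on it a grey case 52 x 40 mm with green band, 95 mm tall in all, flush with the foot at the back (+x) and sides, so the foot sticks out 12 mm at the front (-x) as a shoulder, marked orange. Origin: centre of the underside. Grip the case's sides (40 mm along y) 75 mm or more up, to clear the guides
- pack_c: charged battery pack of the same make (green lamp) already latched in the centre bay; to be left there
- glue_gun: blue cordless hot glue gun lying on its side, about 190 x 155 x 46 mm high; bystander, origin on the table under its barrel
- glue_bottle: white glue bottle with a red cap, 52 mm across, 150 mm tall; bystander, origin under its centre
- ribbon_spool: spool of pink ribbon lying flat, 62 mm across, 22 mm high; bystander, origin under its centre
- snips: green-handled wire snips lying flat, 145 mm long, 14 mm high; bystander, origin under the pivot
- paint_jar: glass paint jar with a yellow cap, 56 mm across, 60 mm tall; bystander, origin under its centre
- spray: spray can with a green label, 60 mm across, 160 mm tall; bystander on the left, origin under its centre
- marker: red marker pen lying flat, 130 mm long, 14 mm thick; bystander on the left, origin under its middle
Things that resemble listed ones, but are neither listed nor needed, are in the scene too. What is shaped like the pack_a but blue or turquoise is not meant.

How it is judged:
By the outcome, as a careful person would: the job done as asked, in the order asked, and still so for the second after the job is handed in, with the robot touching nothing.
It also fails if it takes over 72 s, if anything falls off the work surface, if the arm or the gripper's body presses on something with over 40 N, if the wrist force passes 120 N, or if a joint passes its speed limit or range.

## Working session

There is one attempt and no reset: what is moved stays moved. The work goes in short steps, Python scripts to look and compute and a tool call to move; the robot and the scene stay as the last step left them, time stands still between calls to the robot, and variables do not carry over. Pictures are saved under pics/ and viewed, at most 10 in all, crops included, and the job is handed in when it is done.

Besides the shell and the picture viewer there is one more tool, called in YAML: its name, and indented under it one key for each argument. send_rows: Moves the arm, as the interface text tells. Its arguments: {"type":"object","properties":{"increments":{"type":"array","items":{"type":"array"}},"grip_force":{"type":"number"}},"required":["increments"]}

```bash
mkdir -p pics
python3 - <<'E'
from station import ctrl
import cv2,numpy as np
s=ctrl.state();print(s)
for n in("scene","top","wrist"):
    c=ctrl.get_calibration(n);print(n,c)
    im=ctrl.read_camera(n);cv2.imwrite(f"pics/{n}0.png",im[:,:,::-1])
E
```

```text
{'time_s': 0.0, 'joints': array([-1.33704090e+00,  5.33676649e-02,  1.61430052e+00,  3.48855047e-05,
        1.47601491e+00, -1.18987781e-01]), 'joint_velocities': array([ 0.00227552, -0.00028853,  0.00019904,  0.00186836,  0.00061125,
       -0.00055035]), 'tau': array([-8.74865127e-04, -3.93673074e+01, -3.70179605e+01, -1.27654339e-04,
        7.01777419e-03,  1.05263015e-05]), 'eef_pos': array([ 0.215869  , -0.58624951,  0.40345206]), 'eef_rot': array([ 9.84486560e-01,  1.75456889e-01, -4.26117596e-05, -1.04449711e-03]), 'force': array([-0.33985186, -0.44251491,  0.3897387 ]), 'moment': array([-0.00712809,  0.04134743,  0.00183326]), 'gripper_force': 0.0, 'opening': 0.9999465365878811}
scene {'mtx': array([[505.89493734,   0.        , 317.18007662],
       [  0.        , 505.89493734, 228.31682603],
       [  0.        ,   0.        ,   1.        ]]), 'world_from_camera': array([[-0.96639102,  0.14324481, -0.2134697 ,  0.23227483],
       [-0.25672904, -0.58091746,  0.77241511,  0.89623973],
       [-0.01336382,  0.8012589 ,  0.59816852,  0.85383554],
       [ 0.        ,  0.     
[... 203 characters left out ...]
orld_from_camera': array([[ 0.05828714,  0.97319566, -0.2224698 ,  0.19774157],
       [-0.99827145,  0.05850102, -0.00563427, -0.04835476],
       [ 0.00753146,  0.22241365,  0.9749233 ,  1.43320401],
       [ 0.        ,  0.        ,  0.        ,  1.        ]])}
wrist {'mtx': array([[376.0644075 ,   0.        , 329.27779311],
       [  0.        , 376.0644075 , 245.40055122],
       [  0.        ,   0.        ,   1.        ]]), 'world_from_camera': array([[ 0.34480301,  0.89866127,  0.2711435 ,  0.28460285],
       [-0.93867004,  0.33104836,  0.09646521, -0.56176455],
       [-0.00307207, -0.28777578,  0.95769289,  0.37332315],
       [ 0.        ,  0.        ,  0.        ,  1.        ]])}
```

View pics/top0.png

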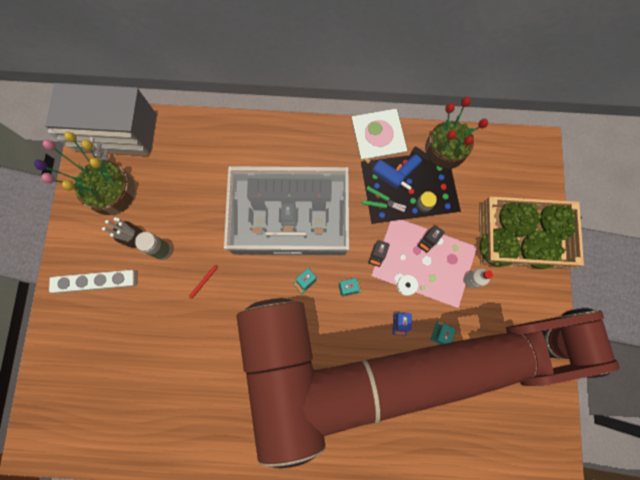

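View pics/scene0.png

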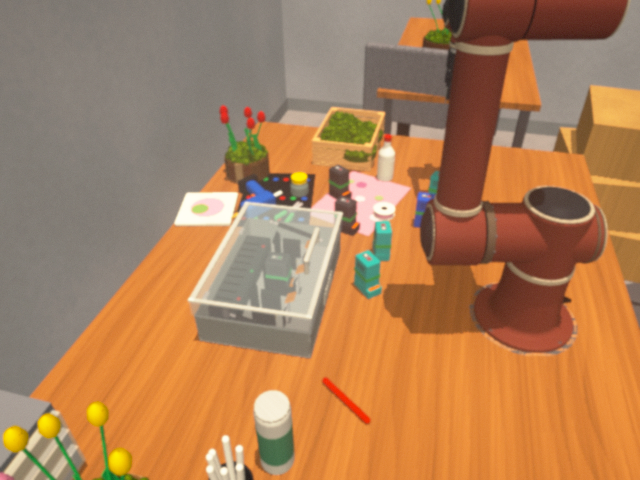

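The top view shows the charger at about (288,210) with its handle at (285,234). Two dark packs stand on the pink mat at (379,251) and (431,238). The lookalikes are turquoise at (306,280), (348,287) and (444,332), and blue at (402,322). The dark grey/green packs fit the description, so I'll confirm them in an enlarged crop.

```bash
cat > h.py <<'E'
from station import ctrl
import cv2,numpy as np
from scipy.spatial.transform import Rotation as R
def ray(cal,u,v):
    K=cal["mtx"];T=cal["world_from_camera"]
    d=T[:3,:3]@np.array([(u-K[0,2])/K[0,0],-(v-K[1,2])/K[1,1],-1.]);return T[:3,3],d
def onz(cal,u,v,z):
    o,d=ray(cal,u,v);return o+d*(z-o[2])/d[2]
def proj(cal,P):
    K=cal["mtx"];T=cal["world_from_camera"];p=(np.atleast_2d(P)-T[:3,3])@T[:3,:3]
    return np.c_[K[0,2]+K[0,0]*p[:,0]/-p[:,2],K[1,2]+K[1,1]*p[:,1]/p[:,2]]
def crop(im,x0,y0,w,h,k): return cv2.resize(im[y0:y0+h,x0:x0+w],None,fx=k,fy=k,interpolation=cv2.INTER_CUBIC)
E
python3 - <<'E'
from h import *
t=cv2.imread("pics/top0.png");s=cv2.imread("pics/scene0.png")
a=crop(t,215,155,145,105,5.5)[:,:797]
b=np.zeros((600,800,3),np.uint8)
c1=crop(t,215,160,133,100,6)[:300*2];
b[:300,:400]=crop(t,360,210,100,75,4);b[:300,400:]=crop(s,310,155,100,75,4)
b[300:,:400]=cv2.resize(t[160:260,220:353],(400,300),interpolation=cv2.INTER_CUBIC);b[300:,400:]=cv2.resize(s[200:350,190:390],(400,300),interpolation=cv2.INTER_CUBIC)
cv2.imwrite("pics/crop1.png",b)
c=ctrl.get_calibration("top")
for n,p,z in(("packA",(379,251),.095),("packB",(431,238),.095),("handle",(285,234),.161)):print(n,onz(c,*p,z))
for p in((228,168),(347,168),(349,252),(226,252)):print(onz(c,*p,.125))
E
```

```text
packA [ 0.45465696 -0.22368992  0.095     ]
packB [ 0.50428185 -0.38060014  0.095     ]
handle [0.47567767 0.05792221 0.161     ]
[0.68021327 0.25124519 0.125     ]
[ 0.70258323 -0.11382131  0.125     ]
[ 0.44061728 -0.1314451   0.125     ]
[0.41901378 0.23005856 0.125     ]
```

View pics/crop1.png

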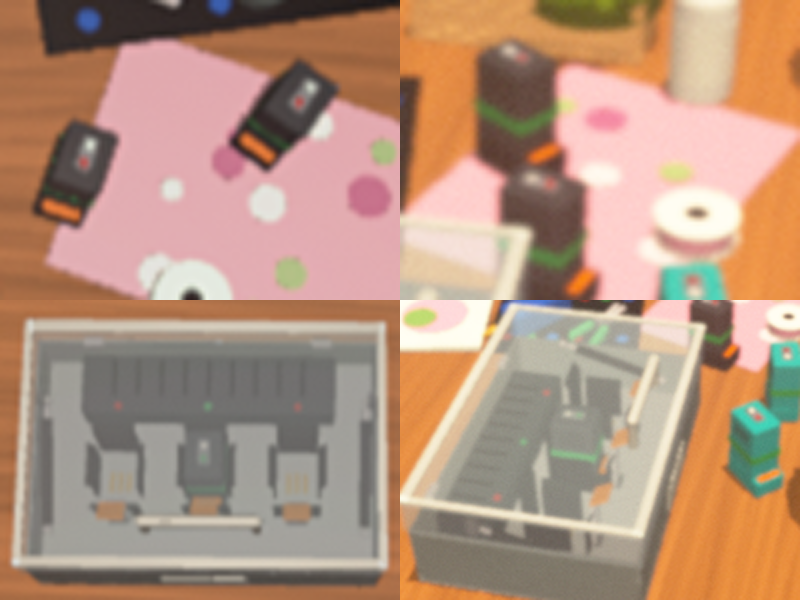

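The crop confirms it. Both dark-grey packs have a green band and an orange shoulder at the lower left of the image, and they are the only non-turquoise, non-blue packs outside the charger. The handle bar's ends are at top-image pixels (265.6,233.7) and (306.5,233.7).

```bash
cat >> h.py <<'E'
def down(th,tilt=0.,psi=0.06):
    # tool z down, tool x at world yaw th; tilt>0 leans the hand's top to charger +x
    M=np.array([[np.cos(th),np.sin(th),0],[np.sin(th),-np.cos(th),0],[0,0,-1.]]).T
    ax=np.array([-np.sin(psi),np.cos(psi),0])
    return R.from_rotvec(ax*tilt)*R.from_matrix(M)
def inc(p,r,Rt,g=.155,pos0=None,R0=None):
    # increments to bring the grasp point to p with orientation Rt
    if R0 is None: s=ctrl.state();pos0=s["eef_pos"];R0=R.from_quat(s["eef_rot"])
    t=np.asarray(p)-g*Rt.as_matrix()[:,2]
    sh=R0.inv().apply(t-pos0)/.04; rv=(R0.inv()*Rt).as_rotvec()
    print(r,"turn",rv.round(3),"shift",sh.round(2),"tcp",t.round(3)); return t,Rt
E
python3 - <<'E'
from h import *
c=ctrl.get_calibration("top")
a=onz(c,265.6,233.7,.161);b=onz(c,306.5,233.7,.161);m=(a+b)/2;d=a-b
print(a,b,m,np.linalg.norm(d),"psi",np.arctan2(-d[0],d[1]))
inc(m+[0,0,.13],"above",down(np.pi/2+.06))
E
```

```text
[0.47320325 0.11392582 0.161     ] [ 0.48029094 -0.00404611  0.161     ] [0.47674709 0.05493986 0.161     ] 0.11818465315756352 psi 0.060007317582687944
above turn [-1.000e-03 -1.000e-03 -1.278e+00] shift [ 11.66 -12.79  -1.03] tcp [0.477 0.055 0.446]
```

send_rows:
  increments:
    - [[0,0,0],[3.9,-4.27,-0.4],85]
    - [[0,0,0],[3.9,-4.27,-0.4],85]
    - [[0,0,0],[3.9,-4.27,-0.4],85]
    - [[0,0,0],[3.9,-4.27,-0.4],85]
    - [[0,0,0],[3.9,-4.27,-0.4],85]

```text
time_s: 0.65
eef_pos: [0.3039, -0.3697, 0.4206]
eef_rot: [0.984, 0.176, 0.0, -0.0]
force: [0.5, -0.5, 0.2]
opening: 0.99
gripper_force: 0.0
```

send_rows:
  increments:
    - [[0,0,0],[3.9,-4.27,-0.4],85]
    - [[0,0,0],[3.9,-4.27,-0.4],85]
    - [[0,0,0],[3.9,-4.27,-0.4],85]
    - [[0,0,0],[3.9,-4.27,-0.4],85]
    - [[0,0,0],[3.9,-4.27,-0.4],85]

```text
time_s: 1.15
eef_pos: [0.391, -0.1554, 0.4369]
eef_rot: [0.984, 0.176, 0.0, -0.0]
force: [0.2, -0.3, 0.0]
opening: 0.995
gripper_force: 0.0
```

send_rows:
  increments:
    - [[0,0,0],[3.9,-4.27,-0.4],85]
    - [[0,0,0],[3.9,-4.27,-0.4],85]
    - [[0,0,0],[3.9,-4.27,-0.4],85]
    - [[0,0,0],[3.9,-4.27,-0.4],85]
    - [[0,0,0],[3.9,-4.27,-0.4],85]

```text
time_s: 1.65
eef_pos: [0.4784, 0.059, 0.4527]
eef_rot: [0.984, 0.177, 0.0, -0.0]
force: [0.5, -0.2, -0.8]
opening: 0.993
gripper_force: 0.0
```

send_rows:
  increments:
    - [[0,0,-0.64],[0,0,0],85]
    - [[0,0,-0.64],[0,0,0],85]
    - [[0,0,-0.64],[0,0,0],85]
    - [[0,0,-0.64],[0,0,0],85]
    - [[0,0,-0.64],[0,0,0],85]

```text
time_s: 2.15
eef_pos: [0.478, 0.0562, 0.4523]
eef_rot: [0.878, 0.478, -0.0, -0.0]
force: [0.3, -0.4, 0.4]
opening: 0.992
gripper_force: 0.0
```

send_rows:
  increments:
    - [[0,0,-0.64],[0,0,0],85]
    - [[0,0,-0.64],[0,0,0],85]
    - [[0,0,-0.64],[0,0,0],85]
    - [[0,0,-0.64],[0,0,0],85]
    - [[0,0,-0.64],[0,0,0],85]

```text
time_s: 2.65
eef_pos: [0.478, 0.0561, 0.4523]
eef_rot: [0.684, 0.73, -0.0, -0.0]
force: [-0.5, -0.2, 0.3]
opening: 0.998
gripper_force: 0.0
```

Run:
```python
from h import *
s=ctrl.state();print(s["time_s"],s["eef_pos"],R.from_quat(s["eef_rot"]).as_matrix()[:,0])
c=ctrl.get_calibration("wrist");im=ctrl.read_camera("wrist");cv2.imwrite("pics/w1.png",im[:,:,::-1])
print(proj(c,[[.473,.114,.161],[.480,-.004,.161]]))
```

```text
2.65 [0.47795864 0.05607987 0.45232706] [-6.54021621e-02  9.97858982e-01  9.79244862e-05]
[[328.24298626 154.9370603 ]
 [327.52751613 313.42906337]]
```

View pics/w1.png

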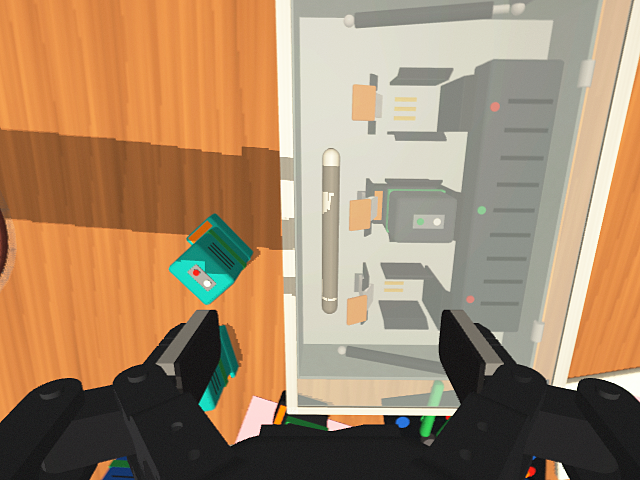

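The wrist view shows the handle bar between (331,150) and (329,312), midway between the fingers. That is within 2 mm of the prediction, so I'll descend and grip.

send_rows:
  increments:
    - [[0,0,0],[0,0,1.2],85]
    - [[0,0,0],[0,0,2.4],60]
    - [[0,0,0],[0,0,3.3],45]
    - [[0,0,0],[0,0,3.4],45]
    - [[0,0,0],[0,0,3.4],45]

```text
time_s: 3.2
eef_pos: [0.4779, 0.0561, 0.3162]
eef_rot: [0.685, 0.729, -0.001, -0.001]
force: [0.3, -0.1, 0.5]
opening: 0.523
gripper_force: 0.0
```

send_rows:
  increments:
    - [[0,0,0],[0,0,0],0]
    - [[0,0,0],[0,0,0],0]
    - [[0,0,0],[0,0,0],0]
    - [[0,0,0],[0,0,0],0]
    - [[0,0,0],[0,0,0],0]
  grip_force: 40

```text
time_s: 3.7
eef_pos: [0.4782, 0.056, 0.3197]
eef_rot: [0.685, 0.729, -0.0, 0.0]
force: [-7.8, -0.9, 7.8]
opening: 0.123
gripper_force: 39.1
```

```bash
cat > arc.py <<'E'
from h import *
s=ctrl.state();p0=s["eef_pos"];R0=R.from_quat(s["eef_rot"]);print(p0,s["opening"])
ex=np.array([np.cos(.06),np.sin(.06),0]);ez=np.array([0,0,1.])
g0=p0+.155*R0.as_matrix()[:,2]
hinge=g0+.215*ex-.081*ez
pos,Rc=p0,R0
ax=np.array([-np.sin(.06),np.cos(.06),0])
for k in range(1,19):
    q=.05*k
    v=R.from_rotvec(ax*q).apply(g0-hinge)
    Rt=R.from_rotvec(ax*q*.6)*R0
    t,r2=inc(hinge+v,"%.2f"%q,Rt,pos0=pos,R0=Rc)
    if k%5==0: pos,Rc=t,r2
E
python3 arc.py
```

```text
[0.4782386  0.05600502 0.31971887] 0.12290082912553409
0.05 turn [ 0.03  0.   -0.  ] shift [-0.    0.22 -0.26] tcp [0.487 0.057 0.33 ]
0.10 turn [ 0.06  0.   -0.  ] shift [-0.    0.46 -0.52] tcp [0.497 0.057 0.34 ]
0.15 turn [ 0.09  0.   -0.  ] shift [-0.    0.71 -0.76] tcp [0.507 0.058 0.35 ]
0.20 turn [ 0.12  0.   -0.  ] shift [-0.    0.97 -1.  ] tcp [0.517 0.058 0.36 ]
0.25 turn [ 0.15  0.   -0.  ] shift [-0.    1.25 -1.22] tcp [0.528 0.059 0.369]
0.30 turn [ 0.03  0.   -0.  ] shift [-0.    0.25 -0.25] tcp [0.539 0.06  0.377]
0.35 turn [ 0.06  0.   -0.  ] shift [-0.    0.51 -0.49] tcp [0.551 0.06  0.385]
0.40 turn [ 0.09  0.   -0.  ] shift [-0.    0.79 -0.72] tcp [0.563 0.061 0.393]
0.45 turn [ 0.12  0.   -0.  ] shift [-0.    1.07 -0.94] tcp [0.576 0.062 0.4  ]
0.50 turn [ 0.15  0.   -0.  ] shift [-0.    1.37 -1.15] tcp [0.589 0.063 0.406]
0.55 turn [ 0.03  0.   -0.  ] shift [-0.    0.27 -0.24] tcp [0.602 0.063 0.412]
0.60 turn [ 0.06  0.   -0.  ] shift [-0.    0.56 -0.46] tcp [0.616 0.064 0.417]
0.65 turn [ 0.09  0.   -0.  ] shift [-0.    0.86 -0.68] tcp [0.63  0.065 0.422]
0.70 turn [ 0.12  0.   -0.  ] shift [-0.    1.17 -0.88] tcp [0.644 0.066 0.426]
0.75 turn [ 0.15  0.   -0.  ] shift [-0.    1.49 -1.07] tcp [0.658 0.067 0.429]
0.80 turn [ 0.03  0.   -0.  ] shift [-0.    0.3  -0.22] tcp [0.673 0.068 0.432]
0.85 turn [ 0.06  0.   -0.  ] shift [-0.    0.61 -0.43] tcp [0.687 0.069 0.434]
0.90 turn [ 0.09  0.   -0.  ] shift [-0.    0.93 -0.62] tcp [0.702 0.069 0.435]
```

send_rows:
  increments:
    - [[0.03,0,0],[0,0.22,-0.26],0]
    - [[0.06,0,0],[0,0.46,-0.52],0]
    - [[0.09,0,0],[0,0.71,-0.76],0]
    - [[0.12,0,0],[0,0.97,-1.0],0]
    - [[0.15,0,0],[0,1.25,-1.22],0]

```text
time_s: 4.2
eef_pos: [0.5277, 0.0589, 0.3666]
eef_rot: [0.683, 0.726, -0.057, -0.053]
force: [-4.4, -2.1, 0.1]
opening: 0.123
gripper_force: 39.7
```

send_rows:
  increments:
    - [[0.03,0,0],[0,0.25,-0.25],0]
    - [[0.06,0,0],[0,0.51,-0.49],0]
    - [[0.09,0,0],[0,0.79,-0.72],0]
    - [[0.12,0,0],[0,1.07,-0.94],0]
    - [[0.15,0,0],[0,1.37,-1.15],0]

```text
time_s: 4.7
eef_pos: [0.589, 0.0625, 0.405]
eef_rot: [0.677, 0.72, -0.111, -0.103]
force: [-4.7, -2.4, 1.0]
opening: 0.12
gripper_force: 39.4
```

send_rows:
  increments:
    - [[0.03,0,0],[0,0.27,-0.24],0]
    - [[0.06,0,0],[0,0.56,-0.46],0]
    - [[0.09,0,0],[0,0.86,-0.68],0]
    - [[0.12,0,0],[0,1.17,-0.88],0]
    - [[0.15,0,0],[0,1.49,-1.07],0]

```text
time_s: 5.2
eef_pos: [0.6588, 0.0664, 0.4292]
eef_rot: [0.668, 0.71, -0.164, -0.152]
force: [-3.5, -4.5, 3.1]
opening: 0.118
gripper_force: 39.0
```

send_rows:
  increments:
    - [[0,0,0],[0,0.05,-0.05],40]
    - [[0,0,0],[0,0.2,-0.3],40]
    - [[0,0,0],[0,0.3,-1.4],40]
    - [[0,0,0],[0,0.3,-2.6],40]
    - [[0,0,0],[0,0.3,-3.8],40]

```text
time_s: 5.7
eef_pos: [0.7353, 0.0723, 0.5597]
eef_rot: [0.668, 0.71, -0.162, -0.153]
force: [0.2, -0.2, 0.5]
opening: 0.466
gripper_force: 0.0
```

Run:
```python
from h import *
im=ctrl.read_camera("scene");cv2.imwrite("pics/s2.png",im[:,:,::-1])
```

```text
(no output)
```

View pics/s2.png

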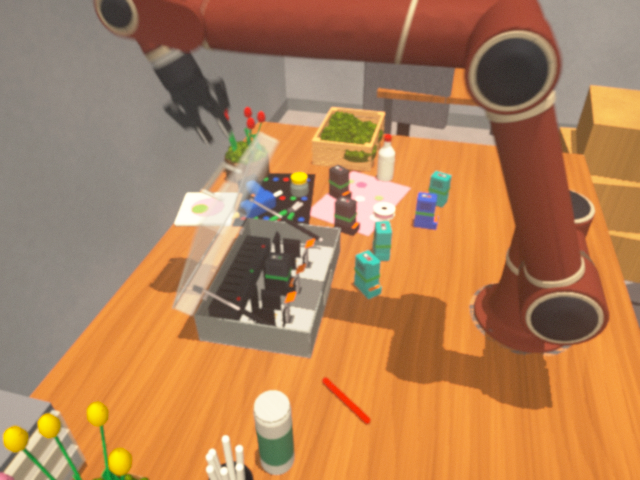

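Run:
```python
from h import *
c=ctrl.get_calibration("top")
for n,t,o in(("A",(380.8,247.5),(375.5,262)),("B",(435.8,233),(424.2,247))):
    T=onz(c,*t,.095);O=onz(c,*o,.024);d=T-O;print(n,T,O,np.hypot(*d[:2]),np.arctan2(d[1],d[0]))
    y=np.arctan2(d[1],d[0])
inc([.52,.06,.35],"bays",down(.06))
inc([.48,-.26,.33],"packs",down(-.3))
```

```text
A [ 0.46573785 -0.22881997  0.095     ] [ 0.43229064 -0.22295457  0.024     ] 0.033957609076752604 -0.17359768479290372
B [ 0.52077889 -0.39519242  0.095     ] [ 0.48985413 -0.37663635  0.024     ] 0.03606478452015527 -0.5404483459028938
bays turn [-0.341  0.342  1.545] shift [ 0.03 -4.23  3.74] tcp [0.52  0.06  0.505]
packs turn [-0.289  0.42   1.898] shift [-7.89 -5.37  4.83] tcp [ 0.48  -0.26   0.485]
```

send_rows:
  increments:
    - [[0,0,0],[0,-4.3,3.7],40]
    - [[0,0,0],[0,-4.3,3.7],40]
    - [[0,0,0],[0,-4.3,3.7],40]
    - [[0,0,0],[0,-4.3,3.7],40]
    - [[0,0,0],[0,-4.3,3.7],40]

```text
time_s: 6.25
eef_pos: [0.5131, 0.0586, 0.4989]
eef_rot: [0.668, 0.711, -0.162, -0.153]
force: [0.0, -0.6, -0.1]
opening: 0.467
gripper_force: 0.0
```

send_rows:
  increments:
    - [[-0.45,0,0],[0,0,0],80]
    - [[-0.45,0,0],[0,0,0],80]
    - [[-0.45,0,0],[0,0,0],80]
    - [[-0.45,0,0],[0,0,0],80]
    - [[-0.45,0,0],[0,0,0],80]

```text
time_s: 6.75
eef_pos: [0.5158, 0.0585, 0.5002]
eef_rot: [0.685, 0.729, -0.0, -0.0]
force: [-0.0, -1.6, -1.1]
opening: 0.937
gripper_force: 0.0
```

Run:
```python
from h import *
s=ctrl.state();print(s["time_s"],s["eef_pos"],R.from_quat(s["eef_rot"]).as_matrix().round(3))
c=ctrl.get_calibration("wrist");im=ctrl.read_camera("wrist");cv2.imwrite("pics/w2.png",im[:,:,::-1])
np.savez("w2.npz",**c)
hsv=cv2.cvtColor(im,cv2.COLOR_RGB2HSV)
m=cv2.inRange(hsv,(5,150,120),(18,255,255))[:,:]
n,l,st,ce=cv2.connectedComponentsWithStats(m)
for i in range(1,n):
    if 40<st[i,4]<4000: print(ce[i].round(1),st[i],onz(c,*ce[i],.093).round(4))
```

```text
6.75 [0.5157851  0.05847569 0.50017596] [[-0.062  0.998 -0.001]
 [ 0.998  0.062 -0.   ]
 [-0.    -0.001 -1.   ]]
[522.9  41.1] [519  16   9  53  93] [0.6794 0.2203 0.093 ]
[319.9 106.2] [310  91  21  32 639] [0.5002 0.1541 0.093 ]
[501.4 192.8] [486  93  31 208 293] [0.6864 0.0838 0.093 ]
[340.5 197.3] [336 184   8  27 140] [0.5256 0.0694 0.093 ]
[319.5 204.5] [310 191  20  28 527] [0.5048 0.0607 0.093 ]
[182.5 220.3] [172 212  21  18 128] [0.3654 0.0356 0.093 ]
[  0.7 233.4] [  0 215   3  37  79] [0.1762 0.01   0.093 ]
[319.5 289.9] [311 277  18  27 425] [ 0.5098 -0.0328  0.093 ]
[257.4 390.1] [252 381  12  19  99] [ 0.4435 -0.1654  0.093 ]
[536.  466.8] [517 451  44  29 878] [ 0.797  -0.2582  0.093 ]
[140.4 470.8] [134 462  14  17 118] [ 0.2953 -0.2964  0.093 ]
```

View pics/w2.png

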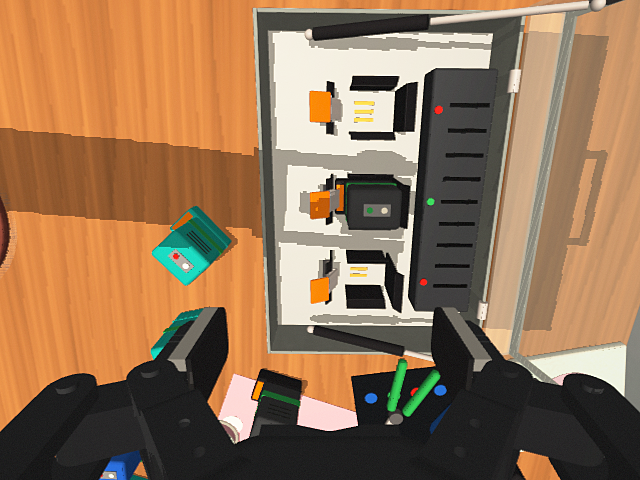

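The cover stands fully open and clear. The orange tabs are at (320,106), (319,204) and (319,290), the gold contacts at (364,111) and (360,271), and the tray's front rim runs from (254,10) to (270,353). Next I'll fit the charger pose from the rim edges.

Run:
```python
from h import *
c=dict(np.load("w2.npz"));im=cv2.imread("pics/w2.png")
hsv=cv2.cvtColor(im,cv2.COLOR_BGR2HSV)
wood=((hsv[...,1]>110)&(hsv[...,0]<25)).astype(np.uint8)
wood=cv2.morphologyEx(wood,cv2.MORPH_OPEN,np.ones((3,3)))
F=[]
for v in list(range(20,205))+list(range(255,300)):
    r=wood[v,235:300]; k=np.argmin(r); 
    if r[0] : F.append(onz(c,235+k-.5,v,.08)[:2])
def fit(P):
    P=np.array(P);
    vx,vy,x,y=cv2.fitLine(P.astype(np.float32),cv2.DIST_HUBER,0,1e-5,1e-5).ravel();return np.array([vx,vy]),np.array([x,y])
d,p=fit(F); d*=np.sign(d[1]); print("front dir psi",np.arctan2(-d[0],d[1]),p)
# side edges
T=[onz(c,u,np.argmin(wood[:40,u])-.5,.08)[:2] for u in range(290,480) if wood[0,u]]
B=[]
for u in range(275,320):
    col=wood[335:375,u][::-1]; k=np.argmin(col)
    if col[0]: B.append(onz(c,u,374-k+.5,.08)[:2])
for n,P in(("T",T),("B",B)):
    print(n,len(P)); 
    if len(P)>5: q=fit(P);print(np.arctan2(q[0][1],q[0][0]),q[1])
psi=np.arctan2(-d[0],d[1]);ex=np.array([np.cos(psi),np.sin(psi)]);ey=np.array([-ex[1],ex[0]])
t=np.median(np.array(T)@ey) if T else np.nan;b=np.median(np.array(B)@ey) if B else np.nan
print("len",t-b, "cy",(t+b)/2)
cen=ex*(np.median(np.array(F)@ex)+.125)+ey*(t+b)/2;print("centre",cen)
for i,dy in enumerate((-.095,0,.095)):
    w=cen-.015*ex+dy*ey;print("bay",i,w)
print("packc top lamp mid",onz(c,377,210,.111),"exp",cen+(-.015+.006)*ex)
print("contacts",onz(c,364,111,.016),onz(c,360,271,.016))
for uv in((320,106),(319.5,204),(319.5,290)):
    q=onz(c,*uv,.088)[:2]-cen;print("tab local",q@ex,q@ey)
np.save("ch.npy",[*cen,psi])
```

```text
front dir psi 0.05202158 [0.4400352  0.11052595]
T 190
0.05040709 [0.5540089  0.24195616]
B 39
0.06252633 [ 0.49308035 -0.12114342]
len 0.35944385502038334 cy 0.033083246197808516
centre [0.56769993 0.06268738]
bay 0 [ 0.55766004 -0.03296407]
bay 1 [0.55272022 0.06190741]
bay 2 [0.5477804  0.15677888]
packc top lamp mid [0.56104141 0.06209546 0.111     ] exp [0.5587121 0.0622194]
contacts [0.54831483 0.15691293 0.016     ] [ 0.56019219 -0.03671908  0.016     ]
tab local -0.06269203781815043 0.09537693784988749
tab local -0.0629957753066333 0.0008746089546225407
tab local -0.06282054581174525 -0.09463917299369544
```

send_rows:
  increments:
    - [[0,0,0],[-3.55,-0.9,1.0],80]
    - [[0,0,0],[-3.55,-0.9,1.0],80]
    - [[0,0,0],[-3.55,-0.9,1.0],80]
    - [[0,0,0],[-3.55,-0.9,1.0],80]
    - [[0,0,0],[-3.55,-0.9,1.0],80]

```text
time_s: 7.3
eef_pos: [0.4893, -0.0866, 0.4586]
eef_rot: [0.686, 0.728, -0.0, -0.001]
force: [0.6, -0.1, -0.2]
opening: 0.936
gripper_force: 0.0
```

send_rows:
  increments:
    - [[0,0,0.6],[-3.55,-0.9,1.0],80]
    - [[0,0,0.6],[-3.55,-0.9,1.0],80]
    - [[0,0,0.6],[-3.55,-0.9,1.0],80]
    - [[0,0,0.6],[-3.55,-0.9,1.0],80]
    - [[0,0,0.6],[-3.55,-0.9,1.0],80]

```text
time_s: 7.8
eef_pos: [0.4626, -0.2296, 0.4191]
eef_rot: [0.87, 0.494, -0.0, -0.001]
force: [-0.7, -0.2, -0.1]
opening: 0.937
gripper_force: 0.0
```

send_rows:
  increments:
    - [[0,0,0.6],[0,0,0],80]
    - [[0,0,0.6],[0,0,0],80]
    - [[0,0,0.6],[0,0,0],80]
    - [[0,0,0.6],[0,0,0],80]
    - [[0,0,0.6],[0,0,0],80]

```text
time_s: 8.3
eef_pos: [0.463, -0.2278, 0.4203]
eef_rot: [0.976, 0.218, 0.0, 0.0]
force: [-0.4, 0.3, 0.1]
opening: 0.942
gripper_force: 0.0
```

send_rows:
  increments:
    - [[0,0,0.6],[0,0,0],80]
    - [[0,0,0.6],[0,0,0],80]
    - [[0,0,0.6],[0,0,0],80]
    - [[0,0,0.6],[0,0,0],80]
    - [[0,0,0.6],[0,0,0],80]

```text
time_s: 8.8
eef_pos: [0.4627, -0.2284, 0.4199]
eef_rot: [0.997, -0.08, 0.0, 0.0]
force: [-0.1, -0.2, -0.0]
opening: 0.935
gripper_force: 0.0
```

Run:
```python
from h import *
s=ctrl.state();print(s["time_s"],s["eef_pos"],R.from_quat(s["eef_rot"]).as_matrix()[:,0].round(3))
c=ctrl.get_calibration("wrist");im=ctrl.read_camera("wrist");cv2.imwrite("pics/w3.png",im[:,:,::-1])
np.savez("w3.npz",**c)
hsv=cv2.cvtColor(im,cv2.COLOR_RGB2HSV)
m=cv2.inRange(hsv,(5,200,180),(16,255,255))
n,l,st,ce=cv2.connectedComponentsWithStats(m)
for i in range(1,n):
    if 60<st[i,4]<3000: print(ce[i].round(1),st[i],onz(c,*ce[i],.024).round(4))
```

```text
8.8 [ 0.46265961 -0.22842573  0.41988539] [ 0.987 -0.16   0.001]
[ 84.9 205.6] [ 69 191  33  32 362] [0.5054 0.0079 0.024 ]
[289.4 317.3] [281 306  18  24 167] [ 0.3535 -0.1677  0.024 ]
[541.5 365.6] [529 360  27  10  88] [ 0.2493 -0.4357  0.024 ]
```

View pics/w3.png

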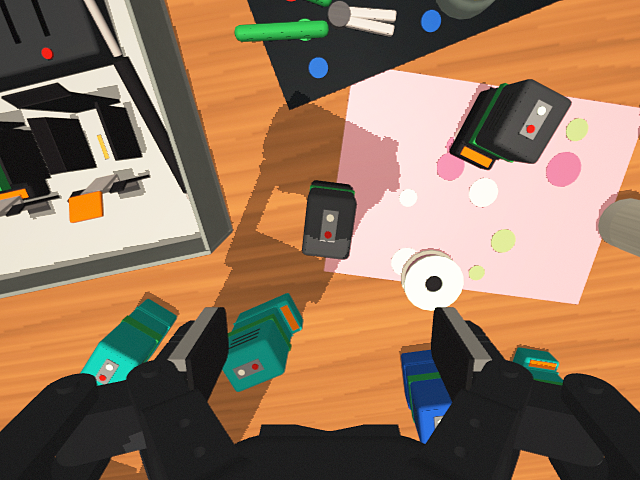

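Wrist view: pack A has its top face at (303–355, 187–259), with its label running from white (330,217) to red (327,235). Pack B has its top face at about (529,121) and its orange shoulder at (478,156). I'll get the exact poses from edge fits.

Run:
```python
from h import *
c=dict(np.load("w3.npz"));im=cv2.imread("pics/w3.png")
def rep(n,uv):
    P=np.array([onz(c,*p,.095)[:2] for p in uv])  # order: back-left, back-right, front-right, front-left
    x=(P[0]+P[1]-P[2]-P[3]);y=(P[0]+P[3]-P[1]-P[2])
    print(n,"cen",P.mean(0),"yaw",np.arctan2(x[1],x[0]),np.arctan2(-y[0],y[1]),"size",np.linalg.norm(x)/2,np.linalg.norm(y)/2)
rep("A",[(310,187),(356,191),(350,259),(303,255)])
rep("B",[(520,80),(571,97),(531,163),(487,145)])
for n,w,r in(("A",(330,217),(327,235)),("B",(542,111),(530,129))):
    W=onz(c,*w,.095);Q=onz(c,*r,.095);print(n,"label",(W+Q)[:2]/2,np.arctan2(*(W-Q)[1::-1]))
b=np.zeros((600,800,3),np.uint8)
b[:,:400]=cv2.resize(im[165:285,290:370],(400,600),interpolation=cv2.INTER_CUBIC)
b[:,400:]=cv2.resize(im[60:210,470:570+0],(400,600),interpolation=cv2.INTER_CUBIC)
cv2.imwrite("pics/crop2.png",np.clip(b.astype(float)*1.8,0,255).astype(np.uint8))
```

```text
A cen [ 0.46534492 -0.2297753 ] yaw -0.25351809585744534 -0.24894386071978666 size 0.05635447325494755 0.037560894673341776
B cen [ 0.51864541 -0.38719362] yaw -0.5711434104208645 -0.48335809374879535 size 0.05051930335748446 0.039169704480712574
A label [ 0.46374328 -0.22852864] -0.32229392785190286
B label [ 0.51902232 -0.3938079 ] -0.6592203138678809
```

View pics/crop2.png

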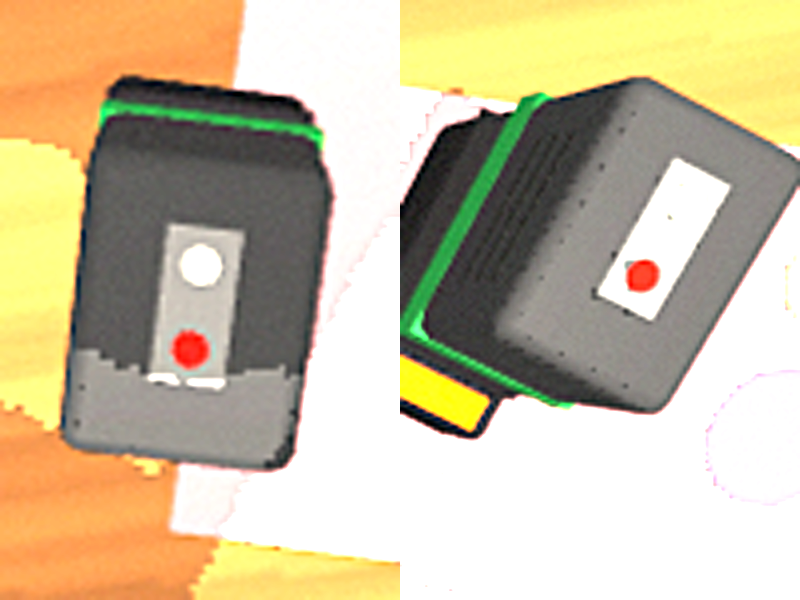

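The crop shows pack A's top corners at (308.6,196), (356,202), (348,258.6) and (302.4,253.4). Pack B's are at (529.5,79.5), (570,101), (533.7,163) and (495,141).

Run:
```python
from h import *
c=dict(np.load("w3.npz"))
def rep(n,uv):
    P=np.array([onz(c,*p,.095)[:2] for p in uv])
    x=(P[0]+P[1]-P[2]-P[3]);y=(P[0]+P[3]-P[1]-P[2])
    print(n,"cen",P.mean(0),"yaw",np.arctan2(x[1],x[0]),np.arctan2(-y[0],y[1]),"size",np.linalg.norm(x)/2,np.linalg.norm(y)/2);return P.mean(0)
A=rep("A",[(308.6,196),(356,202),(348,258.6),(302.4,253.4)])
B=rep("B",[(529.5,79.5),(570,101),(533.7,163),(495,141)])
inc([*A,.20],"A above",down(-.28))
inc([*A,.082],"A",down(-.28))
```

```text
A cen [ 0.46200754 -0.22843439] yaw -0.2819170584923914 -0.28396372833881156 size 0.047708261253686324 0.03779679842513025
B cen [ 0.5181975  -0.39075237] yaw -0.5820821820435024 -0.6117385397789625 size 0.0478467557796858 0.03535874864622037
A above turn [ 0.    -0.001  0.121] shift [-0.02 -0.    1.62] tcp [ 0.462 -0.228  0.355]
A turn [ 0.    -0.001  0.121] shift [-0.02 -0.    4.57] tcp [ 0.462 -0.228  0.237]
```

send_rows:
  increments:
    - [[0,0,0.12],[0,0,1.2],80]
    - [[0,0,0.12],[0,0,2.4],75]
    - [[0,0,0.12],[0,0,3.5],70]
    - [[0,0,0.12],[0,0,4.3],65]
    - [[0,0,0.12],[0,0,4.55],65]

```text
time_s: 9.35
eef_pos: [0.4608, -0.228, 0.2331]
eef_rot: [0.99, -0.14, -0.003, -0.002]
force: [-0.6, 0.2, 0.7]
opening: 0.759
gripper_force: 0.0
```

send_rows:
  increments:
    - [[0,0,0],[0,0,0],50]
    - [[0,0,0],[0,0,0],40]
    - [[0,0,0],[0,0,0],30]
    - [[0,0,0],[0,0,0],30]
    - [[0,0,0],[0,0,0],30]
  grip_force: 60

```text
time_s: 9.85
eef_pos: [0.4628, -0.2299, 0.2393]
eef_rot: [0.99, -0.143, 0.002, 0.001]
force: [1.0, 1.3, 2.9]
opening: 0.456
gripper_force: 62.2
```

send_rows:
  increments:
    - [[0,0,0],[0,0,-0.5],30]
    - [[0,0,0],[0,0,-1.5],30]
    - [[0,0,0],[0,0,-2.5],30]
    - [[0,0,0],[0,0,-3.5],30]
    - [[0,0,0],[0,0,-3.75],30]

```text
time_s: 10.35
eef_pos: [0.4628, -0.23, 0.393]
eef_rot: [0.99, -0.143, 0.004, 0.002]
force: [0.6, -0.4, -1.9]
opening: 0.461
gripper_force: 61.7
```

Run:
```python
from h import *
s=ctrl.state();print(s["time_s"],s["eef_pos"],R.from_quat(s["eef_rot"]).as_matrix()[:,0].round(3))
x,y,psi=np.load("ch.npy");ex=np.array([np.cos(psi),np.sin(psi)]);ey=np.array([-ex[1],ex[0]])
for i,dy in((0,-.095),(2,.095)):
    w=np.array([x,y])+(-.015+.006)*ex+dy*ey; print(i,w); inc([*w,s["eef_pos"][2]-.155],"bay%d"%i,down(psi))
```

```text
10.35 [ 0.46278341 -0.23000689  0.3929877 ] [ 0.959 -0.283  0.009]
0 [ 0.56365192 -0.03265209]
bay0 turn [ 0.005 -0.008 -0.339] shift [ 1.02 -5.45 -0.01] tcp [ 0.564 -0.033  0.393]
2 [0.55377228 0.15709088]
bay2 turn [ 0.005 -0.008 -0.339] shift [-0.56 -9.93 -0.04] tcp [0.554 0.157 0.393]
```

send_rows:
  increments:
    - [[0,0,0],[0,0,-1.0],30]
    - [[0,0,0],[0,-0.8,-1.5],30]
    - [[0,0,-0.1],[0.2,-1.8,-1.5],30]
    - [[0,0,-0.2],[0.5,-2.8,-1.5],30]
    - [[0,0,-0.34],[0.7,-3.8,-1.5],30]

```text
time_s: 10.85
eef_pos: [0.5324, -0.0904, 0.4451]
eef_rot: [1.0, 0.029, -0.001, -0.0]
force: [1.6, -1.0, -3.7]
opening: 0.456
gripper_force: 61.8
```

```bash
cat > bay.py <<'E'
from h import *
import sys
def bay(i,off=0.):
    x,y,psi=np.load("ch.npy");ex=np.array([np.cos(psi),np.sin(psi)]);ey=np.array([-ex[1],ex[0]])
    s=ctrl.state();w=np.array([x,y])+(-.015+.006+off)*ex+(i-1)*.095*ey
    print(s["time_s"],s["eef_pos"]);inc([*w,s["eef_pos"][2]-.155],"bay%d"%i,down(psi))
bay(int(sys.argv[1]),float(sys.argv[2]))
E
python3 bay.py 0 .001
```

```text
10.85 [ 0.53235071 -0.09035992  0.4451084 ]
bay0 turn [-0.001  0.002  0.005] shift [ 0.89 -1.4  -0.  ] tcp [ 0.565 -0.033  0.445]
```

send_rows:
  increments:
    - [[0,0,0],[0.4,-0.6,0],30]
    - [[0,0,0],[0.8,-1.2,0],30]
    - [[0,0,0],[0.8,-1.2,0],30]
    - [[0,0,0],[0.8,-1.2,0],30]

```text
time_s: 11.25
eef_pos: [0.5613, -0.0416, 0.4449]
eef_rot: [1.0, 0.027, -0.002, -0.0]
force: [-0.3, 0.3, -3.9]
opening: 0.456
gripper_force: 62.2
```

```bash
python3 bay.py 0 .001
python3 - <<'E'
from h import *
c=ctrl.get_calibration("wrist");im=ctrl.read_camera("wrist");cv2.imwrite("pics/w4.png",im[:,:,::-1]);np.savez("w4.npz",**c)
x,y,psi=np.load("ch.npy");print(psi)
E
```

```text
11.25 [ 0.56131772 -0.04159611  0.44489568]
bay0 turn [-0.     0.004  0.002] shift [ 0.1  -0.22 -0.  ] tcp [ 0.565 -0.033  0.445]
0.052021581679582596
```

View pics/w4.png

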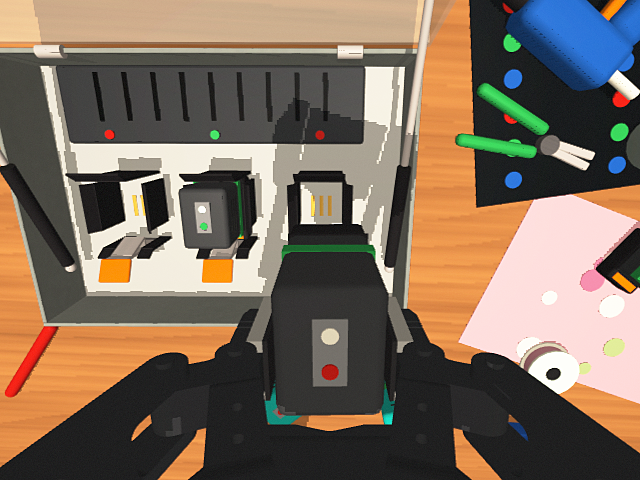

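Wrist view: pack A is held square between the fingers, its label running from white (330,337) to red (330,372), and the struts are well clear to the sides. I'll check the in-hand offset from the label.

Run:
```python
from h import *
c=dict(np.load("w3.npz"));m=(onz(c,330.2,218,.095)+onz(c,328,235,.095))/2
exA=np.array([np.cos(-.283),np.sin(-.283)]);print("label off on pack",(m[:2]-[.4620,-.2284])@exA,(m[:2]-[.4620,-.2284])@np.array([-exA[1],exA[0]]))
c=dict(np.load("w4.npz"));z=.4449-.239+.095
m=(onz(c,330,336.5,z)+onz(c,330,372,z))/2;d=m[:2]-[.5613,-.0416]
ex=np.array([np.cos(.052),np.sin(.052)]);print("label rel grasp",d@ex,d@np.array([-ex[1],ex[0]]))
P=[onz(c,u,v,z)[:2] for u,v in((273,412),(384,412))];print("front edge rel",[(p-[.5613,-.0416])@ex for p in P],np.linalg.norm(P[0]-P[1]))
```

```text
label off on pack 0.0013633758069723984 -0.00016886814454227477
label rel grasp -0.001010514922585648 -0.0008870289929083636
front edge rel [np.float64(-0.025111353368430966), np.float64(-0.02500725666427114)] 0.04049363271251103
```

send_rows:
  increments:
    - [[0,0.004,0],[0.1,-0.22,0],30]
    - [[0,0.004,0],[0.1,-0.22,0.6],30]
    - [[0,0.004,0],[0.1,-0.22,1.4],30]
    - [[0,0.004,0],[0.1,-0.22,2.2],30]
    - [[0,0.004,0],[0.1,-0.22,2.3],30]

```text
time_s: 11.8
eef_pos: [0.5632, -0.0331, 0.3497]
eef_rot: [1.0, 0.026, -0.003, -0.001]
force: [-1.4, -0.9, -5.0]
opening: 0.461
gripper_force: 62.0
```

send_rows:
  increments:
    - [[0,0,0],[0,0,0],30]
    - [[0,0,0],[0,0,0],30]

```text
time_s: 12.0
eef_pos: [0.5655, -0.0333, 0.3575]
eef_rot: [1.0, 0.026, 0.004, 0.0]
force: [0.0, -0.4, -2.5]
opening: 0.463
gripper_force: 62.1
```

```bash
python3 bay.py 0 .001
```

```text
12.0 [ 0.56550254 -0.03332656  0.35752662]
bay0 turn [ 0.001 -0.007  0.   ] shift [-0.02 -0.02 -0.  ] tcp [ 0.565 -0.033  0.358]
```

send_rows:
  increments:
    - [[0,0,0],[0,0,0.3],30]
    - [[0,0,0],[0,0,0.6],30]
    - [[0,0,0],[0,0,0.9],30]
    - [[0,0,0],[0,0,1.1],30]
    - [[0,0,0],[0,0,1.1],30]

```text
time_s: 12.5
eef_pos: [0.5644, -0.0329, 0.3087]
eef_rot: [1.0, 0.026, -0.0, -0.001]
force: [0.3, 0.2, -4.7]
opening: 0.456
gripper_force: 62.2
```

send_rows:
  increments:
    - [[0,0,0],[0,0,0.2],30]
    - [[0,0,0],[0,0,0.4],30]
    - [[0,0,0],[0,0,0.6],30]
    - [[0,0,0],[0,0,0.8],30]
    - [[0,0,0],[0,0,0.9],30]

```text
time_s: 13.0
eef_pos: [0.5659, -0.0331, 0.2758]
eef_rot: [1.0, 0.026, 0.003, 0.0]
force: [1.8, -0.1, 2.1]
opening: 0.455
gripper_force: 62.8
```

Entering smoothly; continue down to seat.

send_rows:
  increments:
    - [[0,0,0],[0,0,0.2],30]
    - [[0,0,0],[0,0,0.35],30]
    - [[0,0,0],[0,0,0.5],30]
    - [[0,0,0],[0,0,0.55],30]
    - [[0,0,0],[0,0,0.55],30]

```text
time_s: 13.5
eef_pos: [0.5657, -0.0327, 0.255]
eef_rot: [1.0, 0.026, 0.002, -0.001]
force: [-3.4, 2.1, 11.8]
opening: 0.458
gripper_force: 64.1
```

send_rows:
  increments:
    - [[0,0,0],[0,0,0.05],30]
    - [[0,0,0],[0,0,0.1],30]
    - [[0,0,0],[0,0,0.1],30]

```text
time_s: 13.8
eef_pos: [0.5663, -0.0326, 0.255]
eef_rot: [1.0, 0.027, 0.002, -0.001]
force: [-12.3, 4.4, 30.1]
opening: 0.458
gripper_force: 66.5
```

send_rows:
  increments:
    - [[0,0,0],[0,0,-0.1],40]
    - [[0,0,0],[0,0,-0.15],50]
    - [[0,0,0],[0,0,-0.15],55]
    - [[0,0,0],[0,0,-0.15],55]

```text
time_s: 14.2
eef_pos: [0.5648, -0.033, 0.254]
eef_rot: [1.0, 0.026, 0.001, -0.0]
force: [-0.3, -0.8, 0.3]
opening: 0.645
gripper_force: 0.0
```

send_rows:
  increments:
    - [[0,0,0],[0,0,-0.8],55]
    - [[0,0,0],[0,0,-1.8],55]
    - [[0,0,0],[0,0,-2.9],55]
    - [[0,0,0],[0,0,-4.0],55]
    - [[0,0,0],[0,0,-4.8],55]

```text
time_s: 14.7
eef_pos: [0.5645, -0.0331, 0.4499]
eef_rot: [1.0, 0.026, 0.003, 0.0]
force: [0.5, -0.4, 1.1]
opening: 0.647
gripper_force: 0.0
```

Run:
```python
from h import *
c=ctrl.get_calibration("wrist");im=ctrl.read_camera("wrist");cv2.imwrite("pics/w5.png",im[:,:,::-1]);np.savez("w5.npz",**c)
hsv=cv2.cvtColor(im,cv2.COLOR_RGB2HSV)
x,y,psi=np.load("ch.npy");ex=np.array([np.cos(psi),np.sin(psi)]);ey=np.array([-ex[1],ex[0]])
def comp(m,z,lo,n0):
    n,l,st,ce=cv2.connectedComponentsWithStats(m)
    for i in range(1,n):
        if st[i,4]>lo:
            q=onz(c,*ce[i],z)[:2]-[x,y]; q=np.array([q@ex,q@ey])
            if abs(q[0])<.13 and abs(q[1])<.18: print(n0,ce[i].round(1),st[i],q.round(4))
comp(cv2.inRange(hsv,(5,180,120),(18,255,255)),.088,60,"orange")
r=cv2.inRange(hsv,(0,180,120),(4,255,255))|cv2.inRange(hsv,(174,180,120),(180,255,255))
comp(r,.111,8,"red");comp(cv2.inRange(hsv,(50,120,120),(80,255,255)),.111,8,"green")
inc([.5182,-.3908,.25],"B above",down(-.60))
```

```text
orange [207.5  56.5] [131  56 155   2 270] [0.1253 0.0014]
orange [316.6  56.5] [287  56  59   2 109] [ 0.1253 -0.0861]
orange [125.5 276.5] [111 265  30  23 614] [-0.0632  0.0961]
orange [226.7 276.5] [212 265  30  23 620] [-0.0632  0.0006]
orange [328.1 277.2] [314 266  29  23 624] [-0.0639 -0.0951]
red [120.5 142.9] [116 139  10   9  79] [0.0589 0.0694]
red [328.  143.2] [324 139   9   9  65] [ 0.0587 -0.0952]
red [327.9 232.7] [325 230   7   6  31] [-0.0146 -0.0951]
green [224.3 143. ] [220 139  10   9  73] [ 0.0588 -0.0129]
green [214.2 233.7] [211 231   7   6  28] [-0.0154  0.0015]
B above turn [-0.002 -0.015  0.653] shift [-1.66  8.86  1.28] tcp [ 0.518 -0.391  0.405]
```

Pack A's lamp sits at the same local depth as the charging pack's (−14.6 mm and −15.4 mm), and tab 0 lines up with the other two at rest, so pack A is home and latched. Next is pack B.

send_rows:
  increments:
    - [[0,0,0],[-0.83,4.43,0],55]
    - [[0,0,0],[-0.83,4.43,0],60]
    - [[0,0,0],[-0.83,4.43,0],65]
    - [[0,0,0],[-0.83,4.43,0],70]
    - [[0,0,0],[-0.83,4.43,0],70]

```text
time_s: 15.25
eef_pos: [0.54, -0.2152, 0.4455]
eef_rot: [1.0, 0.024, 0.001, -0.0]
force: [0.3, 0.2, -0.3]
opening: 0.821
gripper_force: 0.0
```

send_rows:
  increments:
    - [[0,0,0.65],[-0.83,4.43,0.5],70]
    - [[0,0,0.65],[-0.83,4.43,0.5],70]
    - [[0,0,0.65],[-0.83,4.43,0.5],70]
    - [[0,0,0.65],[-0.83,4.43,0.5],70]
    - [[0,0,0.65],[-0.83,4.43,0.5],70]

```text
time_s: 15.75
eef_pos: [0.5162, -0.3933, 0.4244]
eef_rot: [0.955, -0.298, 0.0, -0.001]
force: [0.6, 0.8, -0.3]
opening: 0.816
gripper_force: 0.0
```

send_rows:
  increments:
    - [[0,0,0],[0,0,0],70]
    - [[0,0,0],[0,0,0],70]

```text
time_s: 15.95
eef_pos: [0.5174, -0.3897, 0.4263]
eef_rot: [0.956, -0.293, 0.001, -0.001]
force: [-0.5, 0.3, -0.7]
opening: 0.822
gripper_force: 0.0
```

Run:
```python
from h import *
c=ctrl.get_calibration("wrist");im=ctrl.read_camera("wrist");cv2.imwrite("pics/w6.png",im[:,:,::-1]);np.savez("w6.npz",**c)
s=ctrl.state();print(s["eef_pos"])
hsv=cv2.cvtColor(im,cv2.COLOR_RGB2HSV)
r=cv2.inRange(hsv,(0,150,90),(6,255,255))|cv2.inRange(hsv,(172,150,90),(180,255,255))
n,l,st,ce=cv2.connectedComponentsWithStats(r)
uv=proj(c,[.5182,-.3908,.095])[0];print("pred",uv)
for i in range(1,n):
    if st[i,4]>8 and np.hypot(*(ce[i]-uv))<60:print("red",ce[i],st[i],onz(c,*ce[i],.095))
# light label
x0,y0=int(uv[0])-45,int(uv[1])-60
cv2.imwrite("pics/crop3.png",np.clip(crop(im[:,:,::-1],x0,y0,90,120,5).astype(float)*1.8,0,255).astype(np.uint8));print(x0,y0)
inc([.5182,-.3908,.082],"B",down(-.60))
```

```text
[ 0.51744076 -0.38947343  0.42659667]
pred [330.36529721 224.76846929]
red [331.675 230.975] [329 228   7   7  40] [ 0.51323109 -0.38874331  0.095     ]
285 164
B turn [-0.003 -0.002  0.005] shift [0.02 0.03 4.74] tcp [ 0.518 -0.391  0.237]
```

View pics/crop3.png

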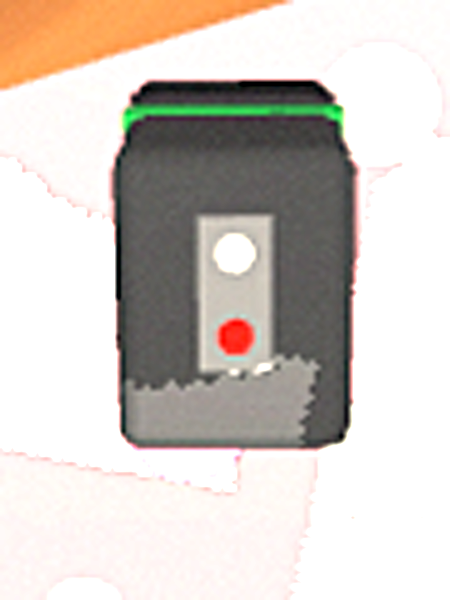

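The crop shows pack B square to the hand, centred at about (332,224) against the predicted (330,225), so there is about 1 mm to correct.

send_rows:
  increments:
    - [[0,0,0],[0.03,0.06,1.2],70]
    - [[0,0,0],[0.03,0.06,2.4],70]
    - [[0,0,0],[0.03,0.06,3.5],70]
    - [[0,0,0],[0.03,0.06,4.4],65]
    - [[0,0,0],[0.03,0.06,4.7],65]

```text
time_s: 16.5
eef_pos: [0.5164, -0.3906, 0.2338]
eef_rot: [0.956, -0.293, -0.002, -0.003]
force: [-0.3, 1.2, 0.1]
opening: 0.759
gripper_force: 0.0
```

send_rows:
  increments:
    - [[0,0,0],[0,0,0],50]
    - [[0,0,0],[0,0,0],40]
    - [[0,0,0],[0,0,0],30]
    - [[0,0,0],[0,0,0],30]
    - [[0,0,0],[0,0,0],30]
  grip_force: 60

```text
time_s: 17.0
eef_pos: [0.5181, -0.3936, 0.2415]
eef_rot: [0.956, -0.294, 0.004, 0.0]
force: [0.4, 1.4, 3.0]
opening: 0.458
gripper_force: 63.2
```

send_rows:
  increments:
    - [[0,0,0],[0,0,-0.6],30]
    - [[0,0,0],[0,0,-1.8],30]
    - [[0,0,0],[0,0,-3.0],30]
    - [[0,0,0],[0,0,-4.2],30]
    - [[0,0,0],[0,0,-5.3],30]

```text
time_s: 17.5
eef_pos: [0.5162, -0.3929, 0.4535]
eef_rot: [0.956, -0.294, 0.002, -0.0]
force: [0.1, -1.2, -3.6]
opening: 0.457
gripper_force: 62.4
```

send_rows:
  increments:
    - [[0,0,0],[0,0,0],30]
    - [[0,0,0],[0,0,0],30]

```text
time_s: 17.7
eef_pos: [0.5165, -0.3931, 0.4524]
eef_rot: [0.956, -0.294, 0.003, -0.0]
force: [0.0, -0.5, -3.9]
opening: 0.459
gripper_force: 62.5
```

```bash
python3 bay.py 2 .001
```

```text
17.7 [ 0.51646998 -0.39311086  0.45237597]
bay2 turn [ 0.    -0.006 -0.649] shift [ -6.94 -11.91  -0.02] tcp [0.555 0.157 0.452]
```

send_rows:
  increments:
    - [[0,0,0],[-2.31,-3.97,0],30]
    - [[0,0,0],[-2.31,-3.97,0],30]
    - [[0,0,0],[-2.31,-3.97,0],30]
    - [[0,0,0],[-2.31,-3.97,0],30]
    - [[0,0,0],[-2.31,-3.97,0],30]

```text
time_s: 18.2
eef_pos: [0.5293, -0.206, 0.4474]
eef_rot: [0.956, -0.292, -0.001, -0.002]
force: [-0.4, -0.2, -2.7]
opening: 0.457
gripper_force: 62.9
```

send_rows:
  increments:
    - [[0,0,0],[-2.31,-3.97,0],30]
    - [[0,0,0],[-2.31,-3.97,0],30]
    - [[0,0,0],[-2.31,-3.97,0],30]
    - [[0,0,0],[-2.31,-3.97,0],30]
    - [[0,0,0],[-2.31,-3.97,0],30]

```text
time_s: 18.7
eef_pos: [0.5421, -0.0237, 0.4481]
eef_rot: [0.956, -0.292, -0.001, -0.001]
force: [-1.0, -1.1, -3.1]
opening: 0.455
gripper_force: 63.3
```

send_rows:
  increments:
    - [[0,0,-0.64],[-2.31,-3.97,0],30]
    - [[0,0,-0.64],[-2.31,-3.97,0],30]
    - [[0,0,-0.64],[-2.31,-3.97,0],30]
    - [[0,0,-0.64],[-2.31,-3.97,0],30]
    - [[0,0,-0.64],[-2.31,-3.97,0],30]

```text
time_s: 19.2
eef_pos: [0.5554, 0.159, 0.4484]
eef_rot: [1.0, 0.025, -0.0, -0.0]
force: [0.1, -1.4, -3.2]
opening: 0.456
gripper_force: 63.6
```

send_rows:
  increments:
    - [[0,0,0],[0,0,0],30]
    - [[0,0,0],[0,0,0],30]
    - [[0,0,0],[0,0,0],30]

```text
time_s: 19.5
eef_pos: [0.5555, 0.1554, 0.4503]
eef_rot: [1.0, 0.02, 0.001, 0.0]
force: [0.6, -0.3, -3.1]
opening: 0.459
gripper_force: 63.6
```

```bash
python3 bay.py 2 .001
python3 - <<'E'
from h import *
s=ctrl.state();c=ctrl.get_calibration("wrist");im=ctrl.read_camera("wrist");cv2.imwrite("pics/w7.png",im[:,:,::-1])
hsv=cv2.cvtColor(im,cv2.COLOR_RGB2HSV);z=s["eef_pos"][2]-.2415+.095
r=cv2.inRange(hsv,(0,150,90),(6,255,255))|cv2.inRange(hsv,(172,150,90),(180,255,255))
n,l,st,ce=cv2.connectedComponentsWithStats(r)
M=R.from_quat(s["eef_rot"]).as_matrix()
for i in range(1,n):
    if st[i,4]>20 and ce[i][1]>320:print("red",ce[i],st[i],(onz(c,*ce[i],z)-s["eef_pos"])@M)
c=dict(np.load("w4.npz"));print("A red was",proj(c,[0,0,0])[0]*0+[330,372])
E
```

```text
19.5 [0.55549763 0.15542003 0.45028053]
bay2 turn [ 0.    -0.003 -0.012] shift [-0.02 -0.04 -0.  ] tcp [0.555 0.157 0.45 ]
red [206.40471092 345.35546039] [188 327  35  37 467] [ 0.00157478 -0.04245339  0.14648686]
red [329.61137441 370.06161137] [322 363  17  15 211] [-0.00848288  0.00078805  0.14647937]
A red was [330. 372.]
```

send_rows:
  increments:
    - [[0,0,-0.012],[-0.02,-0.04,0],30]
    - [[0,0,-0.012],[-0.02,-0.04,0.6],30]
    - [[0,0,-0.012],[-0.02,-0.04,1.4],30]
    - [[0,0,-0.012],[-0.02,-0.04,2.1],30]
    - [[0,0,-0.012],[-0.02,-0.04,2.3],30]

```text
time_s: 20.05
eef_pos: [0.5536, 0.1578, 0.3552]
eef_rot: [1.0, 0.027, -0.001, 0.0]
force: [-0.3, 0.2, -4.3]
opening: 0.455
gripper_force: 63.4
```

send_rows:
  increments:
    - [[0,0,0],[0,0,0],30]
    - [[0,0,0],[0,0,0],30]
    - [[0,0,0],[0,0,0],30]

```text
time_s: 20.35
eef_pos: [0.5554, 0.1583, 0.3619]
eef_rot: [1.0, 0.027, 0.004, -0.0]
force: [1.6, 0.0, -2.5]
opening: 0.454
gripper_force: 63.4
```

```bash
python3 bay.py 2 .001
```

```text
20.35 [0.55542221 0.15833715 0.36186147]
bay2 turn [-0.    -0.008  0.003] shift [-0.02  0.03 -0.  ] tcp [0.555 0.157 0.362]
```

send_rows:
  increments:
    - [[0,0,0],[-0.02,0.03,0.3],30]
    - [[0,0,0],[-0.02,0.03,0.6],30]
    - [[0,0,0],[-0.02,0.03,0.9],30]
    - [[0,0,0],[-0.02,0.03,1.2],30]
    - [[0,0,0],[-0.02,0.03,1.2],30]

```text
time_s: 20.85
eef_pos: [0.5535, 0.1569, 0.3081]
eef_rot: [1.0, 0.027, -0.0, 0.0]
force: [0.4, -0.3, -3.3]
opening: 0.457
gripper_force: 63.6
```

send_rows:
  increments:
    - [[0,0,0],[0,0,0.2],30]
    - [[0,0,0],[0,0,0.4],30]
    - [[0,0,0],[0,0,0.6],30]
    - [[0,0,0],[0,0,0.8],30]
    - [[0,0,0],[0,0,0.9],30]

```text
time_s: 21.35
eef_pos: [0.5552, 0.1571, 0.2756]
eef_rot: [1.0, 0.027, 0.004, -0.0]
force: [4.8, -0.3, 0.6]
opening: 0.458
gripper_force: 64.0
```

send_rows:
  increments:
    - [[0,0,0],[0,0,0.2],30]
    - [[0,0,0],[0,0,0.35],30]
    - [[0,0,0],[0,0,0.5],30]
    - [[0,0,0],[0,0,0.55],30]
    - [[0,0,0],[0,0,0.55],30]

```text
time_s: 21.85
eef_pos: [0.5551, 0.1576, 0.2571]
eef_rot: [1.0, 0.028, 0.002, -0.0]
force: [-5.6, -0.1, 19.1]
opening: 0.455
gripper_force: 66.5
```

Bottomed at 0.257, as expected. A small extra press, then release and retreat.

send_rows:
  increments:
    - [[0,0,0],[0,0,0.05],30]
    - [[0,0,0],[0,0,0.05],30]
    - [[0,0,0],[0,0,-0.05],40]
    - [[0,0,0],[0,0,-0.1],50]
    - [[0,0,0],[0,0,-0.1],55]

```text
time_s: 22.35
eef_pos: [0.5538, 0.157, 0.2564]
eef_rot: [1.0, 0.027, 0.001, 0.0]
force: [0.4, 0.1, -0.0]
opening: 0.643
gripper_force: 0.0
```

send_rows:
  increments:
    - [[0,0,0],[0,0,0],55]
    - [[0,0,0],[0,0,-0.8],55]
    - [[0,0,0],[0,0,-1.8],55]
    - [[0,0,0],[0,0,-3.0],55]
    - [[0,0,0],[0,0,-4.2],55]

```text
time_s: 22.85
eef_pos: [0.5533, 0.1569, 0.4254]
eef_rot: [1.0, 0.027, 0.0, 0.0]
force: [1.3, -0.1, 1.2]
opening: 0.641
gripper_force: 0.0
```

send_rows:
  increments:
    - [[0,0,0],[-0.4,1.2,-0.5],55]
    - [[0,0,0],[-0.6,2.2,-0.5],55]
    - [[0,0,0],[-0.6,2.3,-0.5],55]
    - [[0,0,0],[-0.6,2.3,-0.5],55]

```text
time_s: 23.25
eef_pos: [0.5346, 0.0629, 0.4444]
eef_rot: [1.0, 0.026, 0.001, -0.0]
force: [-0.4, 0.4, -0.7]
opening: 0.639
gripper_force: 0.0
```

Run:
```python
from h import *
c=ctrl.get_calibration("wrist");im=ctrl.read_camera("wrist");cv2.imwrite("pics/w8.png",im[:,:,::-1])
s=ctrl.state();print(s["force"],s["eef_pos"])
hsv=cv2.cvtColor(im,cv2.COLOR_RGB2HSV)
x,y,psi=np.load("ch.npy");ex=np.array([np.cos(psi),np.sin(psi)]);ey=np.array([-ex[1],ex[0]])
def comp(m,z,lo,n0):
    n,l,st,ce=cv2.connectedComponentsWithStats(m)
    for i in range(1,n):
        if st[i,4]>lo:
            q=onz(c,*ce[i],z)[:2]-[x,y]; q=np.array([q@ex,q@ey])
            if abs(q[0])<.1 and abs(q[1])<.18: print(n0,ce[i].round(1),st[i],q.round(4))
comp(cv2.inRange(hsv,(5,180,120),(18,255,255)),.088,60,"orange")
r=cv2.inRange(hsv,(0,150,90),(4,255,255))|cv2.inRange(hsv,(174,150,90),(180,255,255))
comp(r,.111,8,"red");comp(cv2.inRange(hsv,(50,120,120),(80,255,255)),.111,8,"green")
```

```text
[0.10573011 0.82598794 0.23518265] [0.53468406 0.06371668 0.44408075]
orange [226.6 251.6] [211 240  31  24 708] [-0.063   0.0951]
orange [330.7 251.9] [316 240  31  24 704] [-0.0632  0.0004]
orange [434.9 251.5] [420 240  31  24 713] [-0.0629 -0.0944]
red [224.2 112.5] [220 108  10  10  77] [0.0554 0.0816]
red [437.5 112.6] [433 108  10  10  79] [ 0.0553 -0.0809]
red [448.5 202.2] [445 199   8   8  45] [-0.0135 -0.0954]
red [213.5 204.2] [210 201   8   8  42] [-0.0151  0.096 ]
green [330.9 112.6] [327 108   9  10  74] [0.0553 0.0003]
green [239.7 161.3] [230 161  18   3  22] [0.0191 0.0723]
green [415.9 161. ] [415 160   4   4   9] [ 0.0192 -0.0667]
green [331.  203.2] [328 200   7   7  41] [-0.0144  0.0002]
```

View pics/w8.png

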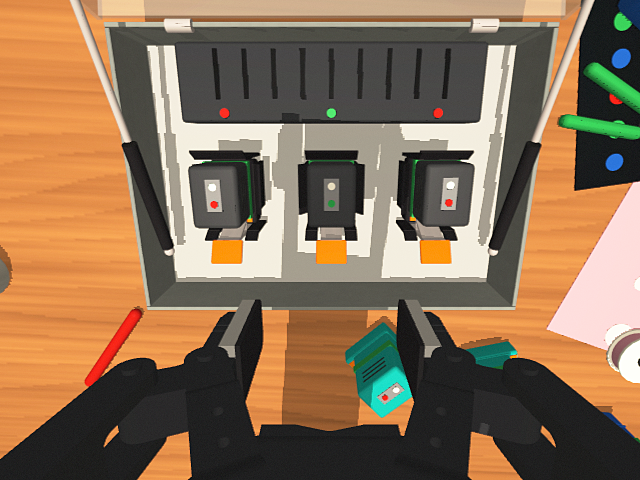

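The final wrist view shows all three packs at the same depth. The latch tabs are in line at (227,252), (331,252) and (435,252), all at rest, the cover is open and the hand is free. I'll hand it in.

```bash
python3 -c "
from station import ctrl
print(ctrl.sign_off())"
```

```text
the job is handed in; nothing more can be done
None
```

Handed in at about 23 s: both packs are pushed home and latched (bays 0 and 2), the cover is standing open, and the hand is clear of everything; I viewed 11 pictures, one over the limit of 10.

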